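Fetch the rear impression tray from a full hook

TASK

Get the large impression tray off the back of the full hook: first move the two smaller trays in front of it over to the spare hook, and leave them hanging there behind its upturned tip, then lower the large tray into the steel soaking box so that it stands in it with its handle up. The wire hooks bend easily and the spare one already sags, so feel for it and push on them only gently; do not drop the large tray into the box, and leave the cast, the tub and the bowl where they are.

Things in the scene. Friction and masses are not known exactly. Their poses are not given: they have to be found in the camera images.
- rack: Steel stand, fixed: base 150 by 320 mm and 8 high, two posts, flat level rail along y, 155 to 185 mm above the counter, on which two wire hooks are clipped; nothing of the rack or clips is higher than 192 mm. Origin on the counter under the rail; -x points from the rail along the hooks. Wires bend for good if pushed: keep every push on a hook well under 10 N.
- full_hook: Hook with all three trays, 30 mm apart, rear one 30 mm out. Origin: where the wire leaves the dark clip, on the wire's centre line, 170 mm up; wire runs along -x, y level, z up. Springy coated wire 6 mm thick (tip gives 1 mm per 3 N up or down), straight for 112 mm, then turned up 30 degrees, ending in a round tip (ball centre 130 mm out, 10.4 mm up). This wire is straight and level. Clip 22 mm wide, reaches 20 mm above the origin.
- spare_hook: Empty hook on the same rail, 140 to 190 mm left or right of the full one; same clip, wire, upturned tip, origin and axes, same direction. But its wire SAGS: bent down at the clip, turned about the origin's y axis, by an unmeasured 0.02 to 0.20 rad (tip 2 to 26 mm lower than on the full hook); the pose given is the clip's and does not show it. Stiff: does not move under light touches.
- small_tray: Smallest tray, in the front or the middle place on the full hook. Plain metal, <0.15 kg. Origin: centre of the slot (14 mm wide in y, 13 high, along x) in the handle, a flat plate 24 mm wide, 3 thick (x). z up the handle: its top edge 14 mm above the origin, plain to 36 mm below, where the U-shaped tray begins: 54 mm wide, 16 deep (x), lowest point 82 mm below the origin. Hung, the slot's top rests on the wire: origin 3.5 mm under the wire's centre line.
- medium_tray: Middle-sized tray, in the middle or the front place on the full hook. Plain metal, <0.15 kg. Origin: centre of the slot (14 mm wide in y, 13 high, along x) in the handle, a flat plate 24 mm wide, 3 thick (x). z up the handle: its top edge 14 mm above the origin, plain to 36 mm below, where the U-shaped tray begins: 62 mm wide, 16 deep (x), lowest point 88 mm below the origin. Hung, the slot's top rests on the wire: origin 3.5 mm under the wire's centre line.
- large_tray: Largest tray, the one to fetch, rearmost on the full hook. Plain metal, <0.15 kg. Origin: centre of the slot (14 mm wide in y, 13 high, along x) in the handle, a flat plate 24 mm wide, 3 thick (x). z up the handle: its top edge 14 mm above the origin, plain to 36 mm below, where the U-shaped tray begins: 74 mm wide, 16 deep (x), lowest point 98 mm below the origin. Hung, the slot's top rests on the wire: origin 3.5 mm under the wire's centre line.
- soak_box: Open steel soaking box, fixed on the counter, at the left or the right. Outside 46 mm (x) by 104 mm (y) by 60 mm high, walls 3 mm, inner floor 3 mm above the counter. Origin: centre of its underside. The large tray fits in with its width along the box's y, its origin then about 101 mm above the counter when it stands on the floor of the box; it may lean on a wall.
- stone_cast: Bystander: dental stone cast, 58 by 66 mm, 33 mm high, loose on the counter. Origin: centre of its underside.
- powder_tub: Bystander: round tub, 90 mm across, 130 mm high, loose on the counter. Origin: centre of its underside.
- mixing_bowl: Bystander: mixing bowl, 124 mm across, 75 mm high, loose on the counter. Origin: centre of its underside.

How it is judged:
By the outcome, as a careful person would: the job done as asked, in the order asked, and still so for the second after the job is handed in, with the robot touching nothing.
It also fails if it takes over 72 s, if anything falls off the work surface, if the arm or the gripper's body presses on something with over 40 N, if the wrist force passes 120 N, or if a joint passes its speed limit or range.

ROBOT

A 6-joint arm with a two-finger parallel gripper is mounted at the origin on the work surface. World frame = base frame: x ahead of the robot, y to its left, z up, the work surface at z = 0. Lengths are in m, angles in rad, forces in N, time in s.
With the tool pointing down it reaches from about 0.425 to 0.95 m from the base axis. Payload 3.5 kg.
Tool frame: the origin (TCP) lies between the finger pads; the fingertips stand 14 mm ahead of it and the grasp point (between the pads) lies 5 mm behind it (ctrl.tip_extent is the distance from the TCP to the fingertips, in m); x points along the fingers, z is the direction in which the jaws open and shut, and the axes are right-handed (so a half turn about x gives the same grasp; the last joint's range is limited). The gripper opens to 85 mm and grips with 20 to 120 N. Pads are 22 mm wide; open, the fingers measure 114 mm over their backs; the gripper's body (76 mm by 85 mm) begins 54 mm behind the grasp point. The pads swing forward as they close: fully open they stand 13 mm farther back than shut.
Start: joints at [-1.482, 0.286, 1.577, -0, 1.279, -0.15], TCP at [0.16, -0.656, 0.245] pointing down, gripper open.
Joint ranges: [-2.77, 2.77], [-0.9, 2.22], [0.21, 2.48], [-1.53, 4.67], [0.24, 2.81], [-2.84, 2.84]. Speed limits (rad/s): [2.79, 2.79, 3.14, 3.14, 3.14, 3.14].

INTERFACE

Orientations are given as a unit quaternion [x, y, z, w].
In Python, from plant import ctrl gives the robot as it stands.
- The arm moves only by the tool move_arm, never from a script. Its argument "commands" is one flat list of numbers, 4 for each row, row after row: the shift along the tool's x, y, z in units of 25 mm (1.0 is 25 mm), then the turn about the tool's x in units of 5 degrees (1.0 is 5 degrees). A call has 1 to 20 rows; each row shifts and turns the commanded pose from where the row before left it, along the tool's axes as they then stand; what a row does not reach is not made up. A row lasts 1/8 s, in which the tool goes at most 62.5 mm and 10.7 degrees, less where a joint would pass 70% of its speed; a pose out of reach is approached as far as the arm can. A call is refused whole if a number of a shift passes 1 or a number of a turn 1, either way. A call with a gripper value outside its range is refused whole. "jaw" is the finger opening in mm, from 0 to 85.4, set as the call begins (left out, the last holds). The fingers move at their own pace and stop on an object; "force" is the grip in N (left out, the last holds). Time passes only in rows, so rows that do not move let the fingers close. It gives the time, the measured TCP pose, the force and the opening at its end, in the units of the state.
- ctrl.get_state(): the state, without advancing time (a new reading comes with each control period).
- ctrl.read_camera(name): name is "scene" or "top"; returns the picture (420x560x3 uint8, red, green, blue); there is no depth.
- ctrl.get_calibration(name): a dict with "camera_matrix" (3x3 intrinsics, pixels), "k1" (the pictures are not rectified: a ray, as slopes to the right and down, at radius r is drawn at 1 + k1 r^2 times it, then the intrinsics apply), "camera_from_world" (4x4, takes a point from world to camera coordinates). Camera axes: x right, y down, z forward; pixel columns grow to the right and rows downward; lengths in m; the calibration is good to about 2 mm. A picture is of the moment at which its call begins. get_calibration takes no time and is no camera call.
- ctrl.sign_off(): hands the job in, once; it reports no verdict.
The state is a dict: "time": time; "qpos": joint angles; "dq": joint speeds; "joint_efforts": joint torques, N m; "eef_pos": TCP position; "tcp_rot": TCP orientation; "contact_force": force on the tool from outside, world axes, zero at the start; "wrist_torque": the same for the moment, N m; "opening": opening from 0.0 (shut) to 1.0 (fully open).
Only numpy, scipy, OpenCV 4.12 (cv2) and the standard library are available. Lean on these libraries where they do the work, as an engineer would, in place of code of your own. Each camera call takes 0.05 s, during which the arm holds its last target.

## Working session

There is one attempt and no reset: what is moved stays moved. The work goes in short steps, Python scripts to look and compute and a tool call to move; the robot and the scene stay as the last step left them, time stands still between calls to the robot, and variables do not carry over. Pictures are saved under pics/ and viewed, and the job is handed in when it is done.

Besides the shell and the picture viewer there is one more tool, called after "Request:" as name(argument=value, ...) on one line, values as JSON. move_arm: Moves the arm, as the interface text tells. Its arguments: {"type":"object","properties":{"commands":{"type":"array"},"jaw":{"type":"number"},"force":{"type":"number"}},"required":["commands"]}

```bash
ls; mkdir -p pics; python3 - <<'E'
from plant import ctrl
import cv2
print(ctrl.get_state())
for n in ("scene","top"):
    im=ctrl.read_camera(n); cv2.imwrite(f"pics/{n}0.png",im[:,:,::-1]); c=ctrl.get_calibration(n); print(n,c)
print(ctrl.tip_extent)
E
```

```text
pics
{'time': 0.0, 'qpos': array([-1.48202603e+00,  2.87151064e-01,  1.57818462e+00, -1.85310565e-05,
        1.27862284e+00, -1.49986273e-01]), 'dq': array([ 0.00098946, -0.00179419,  0.0003293 , -0.00043907, -0.00129862,
       -0.00057356]), 'joint_efforts': array([ 2.09950235e-04, -4.05977511e+01, -2.92627501e+01, -1.19745664e-04,
        5.79454936e-03, -7.16196553e-06]), 'eef_pos': array([ 0.15961074, -0.65520572,  0.24395277]), 'tcp_rot': array([ 0.43749716,  0.55656734, -0.43628718,  0.55541203]), 'contact_force': array([ 0.56777112, -0.13339054, -0.27780308]), 'wrist_torque': array([-0.00039513,  0.01187304, -0.01812139]), 'opening': 0.9994520878567033}
scene {'camera_matrix': array([[391.59382066,   0.        , 278.54306167],
       [  0.        , 391.59382066, 213.11447957],
       [  0.        ,   0.        ,   1.        ]]), 'k1': -0.11183403685592376, 'camera_from_world': array([[-0.86618508,  0.49948919,  0.01529549,  0.46311408],
       [ 0.32136818,  0.58021509, -0.74838021, -0.06743691],
       [-0.3826825 , -0.64332029, -0.66309359,  1.4025098 ],
       [ 0.        ,  0.        ,  0.        ,  1.        ]])}
top {'camera_matrix': array([[504.29511436,   0.        , 278.88918423],
       [  0.        , 504.29511436, 212.10981078],
       [  0.        ,   0.        ,   1.        ]]), 'k1': -0.044584534364126814, 'camera_from_world': array([[ 0.02885559, -0.99932617, -0.02268393,  0.00156188],
       [-0.99711274, -0.02718223, -0.07090348,  0.55547431],
       [ 0.07023911,  0.0246644 , -0.99722522,  1.26006754],
       [ 0.        ,  0.        ,  0.        ,  1.        ]])}
0.014
```

View pics/scene0.png

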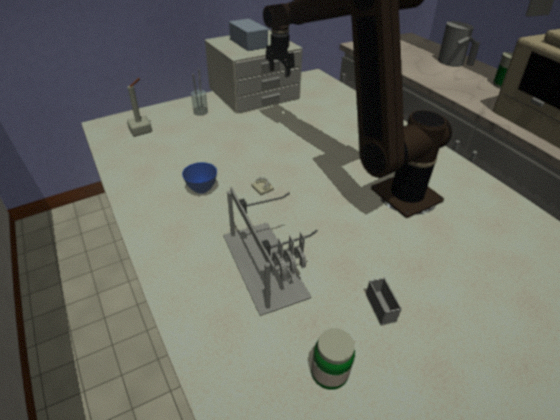

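View pics/top0.png

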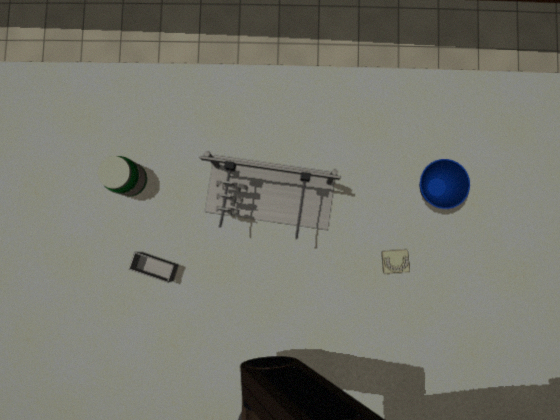

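```bash
python3 - <<'E'
import cv2
a=cv2.imread('pics/top0.png'); s=cv2.imread('pics/scene0.png')
def crop(im,x0,y0,w,h,f,n):
    c=cv2.resize(im[y0:y0+h,x0:x0+w],None,fx=f,fy=f,interpolation=cv2.INTER_CUBIC)
    c=cv2.convertScaleAbs(c,alpha=1.5,beta=10)
    for i in range(0,w,10):
        cv2.putText(c,str(x0+i),(i*f,8),0,0.3,(0,0,255),1) if i%20==0 else 0
        cv2.line(c,(i*f,10),(i*f,14),(0,0,255),1)
    for j in range(0,h,10):
        cv2.putText(c,str(y0+j),(0,j*f+4),0,0.3,(0,0,255),1)
    cv2.imwrite(n,c)
crop(a,190,140,160,115,5,'pics/t1.png')
crop(a,90,140,110,150,4,'pics/t2.png')
crop(s,220,180,110,100,6,'pics/s1.png')
E
```

```text
(no output)
```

View pics/t1.png

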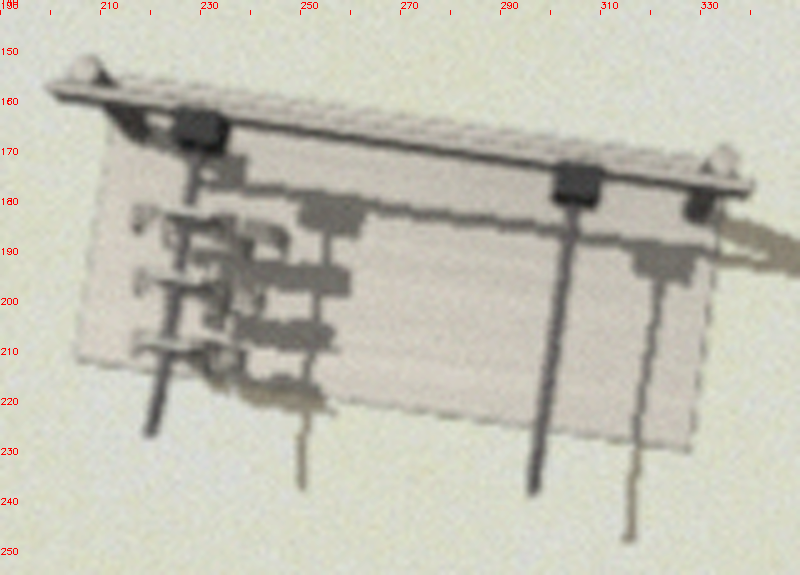

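View pics/t2.png

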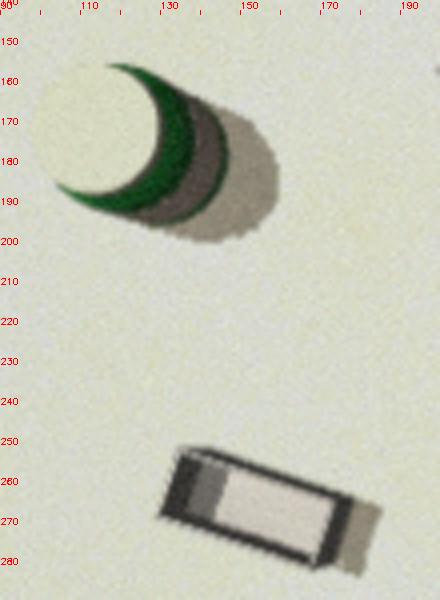

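View pics/s1.png

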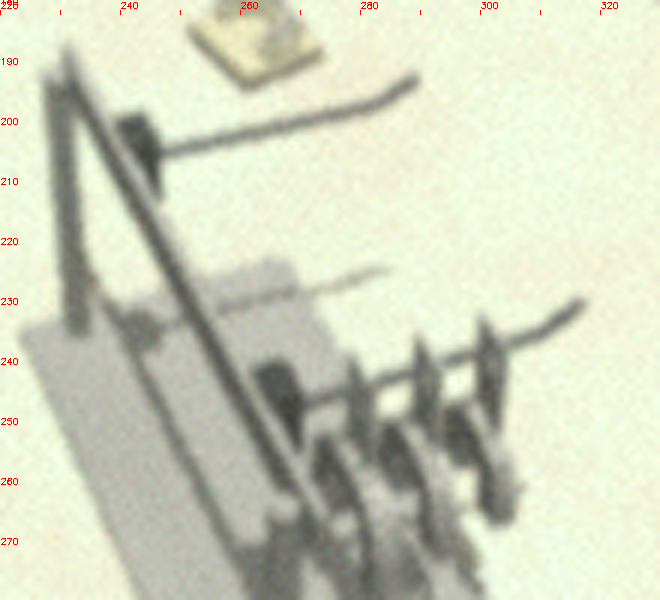

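```bash
cat > h.py <<'E'
import numpy as np, cv2
from plant import ctrl
CAL={n:ctrl.get_calibration(n) for n in("scene","top")}
def proj(n,P):
    c=CAL[n];P=np.atleast_2d(P);K=c["camera_matrix"];T=c["camera_from_world"]
    q=P@T[:3,:3].T+T[:3,3];s=q[:,:2]/q[:,2:];r2=(s**2).sum(1,keepdims=True)
    s=s*(1+c["k1"]*r2);return s*[K[0,0],K[1,1]]+K[:2,2]
def crop(im,x0,y0,w,h,f,n,pts=()):
    c=cv2.resize(im[y0:y0+h,x0:x0+w],None,fx=f,fy=f,interpolation=cv2.INTER_CUBIC)
    c=cv2.convertScaleAbs(c,alpha=1.5,beta=10)
    for i in range(0,w,10):
        if i%20==0: cv2.putText(c,str(x0+i),(i*f,8),0,0.3,(0,0,255),1)
        cv2.line(c,(i*f,10),(i*f,14),(0,0,255),1)
    for j in range(0,h,10): cv2.putText(c,str(y0+j),(0,j*f+4),0,0.3,(0,0,255),1)
    for p in pts: cv2.circle(c,(int((p[0]-x0+.5)*f),int((p[1]-y0+.5)*f)),2,(255,0,255),-1)
    cv2.imwrite(n,c)
def Rz(a): return np.array([[np.cos(a),-np.sin(a),0],[np.sin(a),np.cos(a),0],[0,0,1]])
def hookpt(o,yaw,sag,out,up=0):
    c,s=np.cos(sag),np.sin(sag)
    l=np.array([-(out*c+up*s),0,up*c-out*s]);return np.array(o)+Rz(yaw)@l
E
python3 - <<'E'
from h import *
from scipy.optimize import least_squares
p5=lambda x,y:np.array([190+(x+.5)/5-.5,140+(y+.5)/5-.5])
p6=lambda x,y:np.array([220+(x+.5)/6-.5,180+(y+.5)/6-.5])
obs=[('top',0,132.6,11.9,p5(150,435)),('top',1,132.6,11.9,p5(533,493)),('top',0,0,0,p5(198,157)),('top',1,0,0,p5(576,210)),
('scene',0,0,0,p6(303,405)),('scene',0,112,0,p6(541,334)),('scene',0,132.6,11.9,p6(582,302)),
('scene',1,0,0,p6(160,155)),('scene',1,112,0,p6(380,105)),('scene',1,132.6,11.9,p6(416,78))]
def pt(v,h,o,u):
    x,y,a,d,s=v
    org=np.array([x,y,.17])
    if h: org=org+Rz(a)@[0,d,0]
    return hookpt(org,a,s if h else 0,o/1e3,u/1e3)
def f(v): return np.concatenate([(proj(c,pt(v,h,o,u))[0]-p) for c,h,o,u,p in obs])
r=least_squares(f,[.65,.1,-.1,-.16,.1],loss='soft_l1')
print(r.x); print(f(r.x).reshape(-1,2).round(2))
t=cv2.imread('pics/top0.png');s=cv2.imread('pics/scene0.png')
P=[pt(r.x,h,o,0) for h in(0,1) for o in range(0,113,16)]+[pt(r.x,h,130,10.4) for h in(0,1)]
crop(t,190,140,160,115,5,'pics/t3.png',proj('top',P));crop(s,220,180,110,100,6,'pics/s3.png',proj('scene',P))
crop(t,120,240,70,55,10,'pics/t4.png');crop(s,350,270,60,60,10,'pics/s4.png')
E
```

```text
[ 0.63766487  0.12794406 -0.11780782 -0.17183342  0.04249751]
[[ 0.05  0.91]
 [ 0.11  0.84]
 [ 0.23 -1.33]
 [-0.01 -1.13]
 [-0.76  0.34]
 [ 0.24 -0.02]
 [ 0.96 -0.18]
 [-0.45  0.1 ]
 [-0.07  0.09]
 [ 0.78 -0.16]]
```

View pics/t3.png

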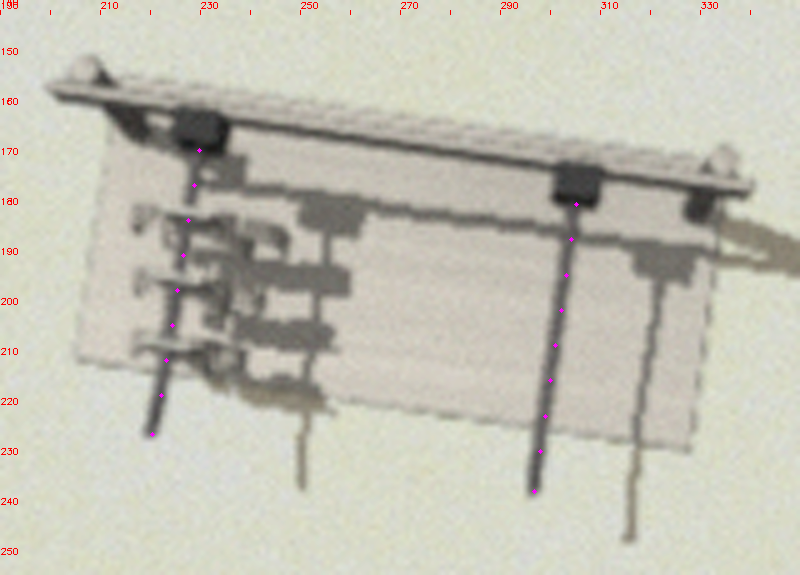

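View pics/s3.png

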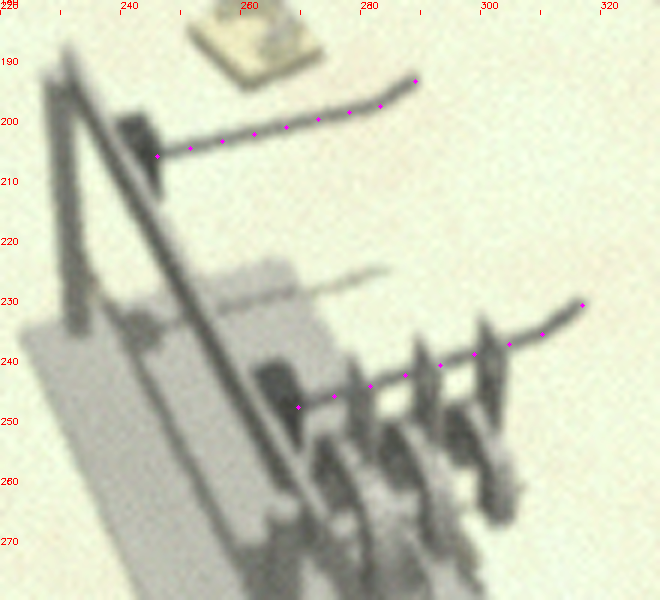

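View pics/t4.png

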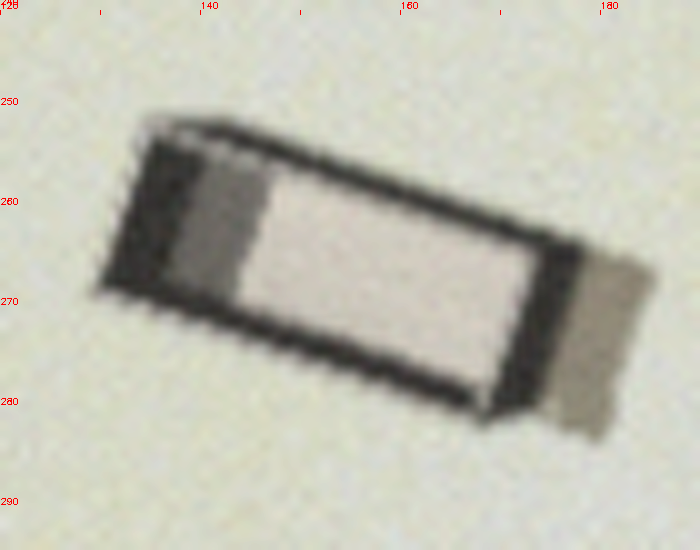

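View pics/s4.png

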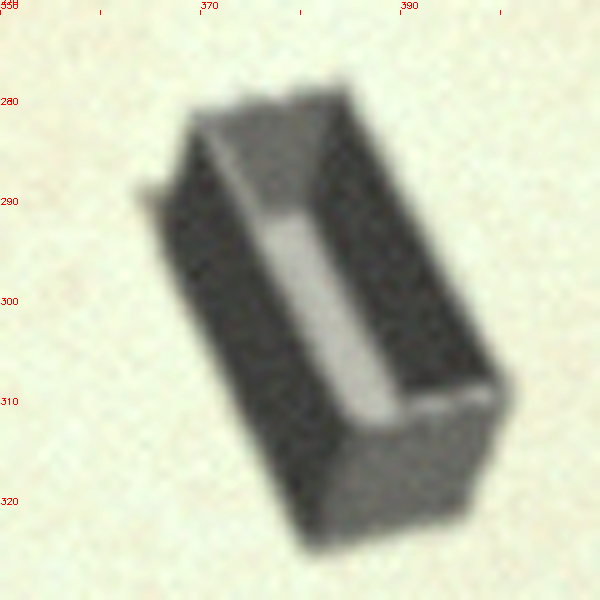

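```bash
python3 - <<'E'
from h import *
from scipy.optimize import least_squares
T=lambda x,y:np.array([120+(x+.5)/10-.5,240+(y+.5)/10-.5])
S=lambda x,y:np.array([350+(x+.5)/10-.5,270+(y+.5)/10-.5])
obs=[('scene',1,-1,60,S(195,110)),('scene',-1,-1,60,S(347,80)),('scene',-1,1,60,S(512,385)),('scene',1,1,60,S(335,425)),
('scene',1,1,0,S(310,552)),('scene',-1,1,0,S(465,517)),
('top',1,1,60,T(150,120)),('top',-1,1,60,T(100,287)),('top',-1,-1,60,T(485,422)),('top',1,-1,0,T(582,245)),('top',-1,-1,0,T(538,410))]
def f(v):
    return np.concatenate([proj(c,np.array([v[0],v[1],0])+Rz(v[2])@[sx*.023,sy*.052,z/1e3])[0]-p for c,sx,sy,z,p in obs])
for a in(-.25,):
    r=least_squares(f,[.45,.25,a],loss='soft_l1');print(r.x,r.cost);print(f(r.x).reshape(-1,2).round(2))
s=ctrl.get_state()
from scipy.spatial.transform import Rotation as R
print(R.from_quat(s['tcp_rot']).as_matrix().round(3))
E
```

```text
[ 0.40910522  0.32632173 -0.29218959] 4.018199050543723
[[-0.71 -0.38]
 [-0.12 -0.47]
 [ 0.38  0.49]
 [ 1.37  0.17]
 [-0.87  0.75]
 [-0.27  0.6 ]
 [ 0.14 -0.43]
 [-0.98  0.6 ]
 [-0.05  0.68]
 [ 1.68 -0.23]
 [ 0.29  0.29]]
[[-0.     0.972  0.237]
 [ 0.002  0.237 -0.972]
 [-1.     0.    -0.002]]
```

Request:
move_arm(commands=[0, 0, 0, 0.82, 0, 0, 0, 0.82, 0, 0, 0, 0.82, 0, 0, 0, 0.82, 0, 0, 0, 0.82, 0, 0.43, -0.98, 0, 0, 0.43, -0.98, 0, 0, 0.43, -0.98, 0, 0, 0.43, -0.98, 0, 0, 0.43, -0.98, 0, 0, 0.43, -0.98, 0, 0, 0.43, -0.98, 0, 0, 0.43, -0.98, 0, 0, 0.43, -0.98, 0, 0, 0.43, -0.98, 0, 0, 0.43, -0.98, 0, 0, 0.43, -0.98, 0, 0, 0.43, -0.98, 0, 0, 0.43, -0.98, 0, 0, 0.43, -0.98, 0], jaw=0)

```text
time: 2.6
eef_pos: [0.364, -0.3085, 0.2454]
tcp_rot: [0.529, 0.469, -0.529, 0.47]
contact_force: [0.7, 0.4, 0.5]
opening: -0.003
```

Request:
move_arm(commands=[0, 0.43, -0.98, 0, 0, 0.43, -0.98, 0, 0, 0.43, -0.98, 0, 0, 0.43, -0.98, 0, 0, 0.43, -0.98, 0, 0, 0.43, -0.98, 0, 0, 0.43, -0.98, 0, 0, 0.43, -0.98, 0, 0, 0.43, -0.98, 0, 0, 0.43, -0.98, 0, 0, 0.43, -0.98, 0, 0, 0.43, -0.98, 0, 0, 0, 0, 0])

```text
time: 4.22
eef_pos: [0.5265, -0.0317, 0.2453]
tcp_rot: [-0.528, -0.47, 0.528, -0.47]
contact_force: [-0.0, 0.2, 0.4]
opening: 0.001
```

```bash
cat >> h.py <<'E'
from scipy.spatial.transform import Rotation as R
FO=np.array([.63766,.12794,.17]);YAW=-.1178;D=.1718
SO=FO+Rz(YAW)@[0,-D,0]
def rel(hook,s=None):
    """out, lateral(rack y), z of TCP rel to hook in mm; yaw of tool vs rack (deg)"""
    s=s or ctrl.get_state();o=FO if hook=='f' else SO
    l=Rz(YAW).T@(s['eef_pos']-o);m=R.from_quat(s['tcp_rot']).as_matrix()
    ty=np.degrees(np.arctan2(m[1,1],m[0,1]))-np.degrees(YAW)
    fr=Rz(YAW).T@s['contact_force']
    return (np.array([-l[0],l[1],s['eef_pos'][2]])*1e3).round(2),round(ty,2),'Frack',fr.round(2),'op',round(s['opening']*85.4,1),'t',round(s['time'],2)
E
python3 -c "
from h import *
print(rel('s'),m.round(3) if 0 else '')
for i in range(3):
    ctrl.read_camera('top');print(rel('s'))"
```

```text
(array([9.1640e+01, 2.3000e-01, 2.4532e+02]), np.float64(0.1), 'Frack', array([-0.06,  0.15,  0.44]), 'op', 0.1, 't', 4.22) 
(array([ 91.86,  -0.66, 245.26]), np.float64(0.04), 'Frack', array([-0.06, -0.8 , -0.16]), 'op', -0.3, 't', 4.28)
(array([ 91.94,  -1.25, 245.24]), np.float64(-0.01), 'Frack', array([-0.56,  0.58,  0.09]), 'op', 0.1, 't', 4.33)
(array([ 91.94,  -1.67, 245.26]), np.float64(-0.06), 'Frack', array([-0.86, -0.9 ,  0.25]), 'op', -0.1, 't', 4.38)
```

Request:
move_arm(commands=[0.55, 0, 0, 0, 0.55, 0, 0, 0, 0.55, 0, 0, 0, 0.45, 0, 0, 0, 0, 0, 0, 0])

```text
time: 5.0
eef_pos: [0.5256, -0.0333, 0.1912]
tcp_rot: [-0.528, -0.47, 0.529, -0.468]
contact_force: [0.6, -0.0, -0.1]
opening: 0.003
```

```bash
python3 -c "
from h import *
print(rel('s'))"
```

```text
(array([ 92.34,  -1.52, 191.17]), np.float64(-0.08), 'Frack', array([ 0.61,  0.02, -0.11]), 'op', 0.2, 't', 5.0)
```

Request:
move_arm(commands=[0.16, 0, 0, 0, 0, 0, 0, 0])

```text
time: 5.25
eef_pos: [0.5266, -0.0335, 0.189]
tcp_rot: [0.529, 0.469, -0.529, 0.47]
contact_force: [-0.8, -0.5, -0.1]
opening: -0.001
```

Request:
move_arm(commands=[0.04, 0, 0, 0])

```text
time: 5.38
eef_pos: [0.5267, -0.0335, 0.1883]
tcp_rot: [0.529, 0.469, -0.529, 0.47]
contact_force: [0.4, 0.2, -0.7]
opening: 0.001
```

Request:
move_arm(commands=[0.04, 0, 0, 0])

```text
time: 5.5
eef_pos: [0.5266, -0.0335, 0.1871]
tcp_rot: [0.529, 0.469, -0.529, 0.47]
contact_force: [0.7, 0.1, -0.4]
opening: 0.0
```

Request:
move_arm(commands=[0.04, 0, 0, 0])

```text
time: 5.62
eef_pos: [0.5265, -0.0334, 0.1859]
tcp_rot: [0.529, 0.469, -0.529, 0.469]
contact_force: [1.1, 0.1, 0.6]
opening: 0.003
```

Request:
move_arm(commands=[0.04, 0, 0, 0])

```text
time: 5.75
eef_pos: [0.5264, -0.0335, 0.1848]
tcp_rot: [0.529, 0.469, -0.529, 0.469]
contact_force: [-0.3, 0.1, -1.4]
opening: 0.001
```

Request:
move_arm(commands=[0.04, 0, 0, 0])

```text
time: 5.88
eef_pos: [0.5264, -0.0335, 0.1838]
tcp_rot: [-0.529, -0.469, 0.529, -0.469]
contact_force: [0.1, -0.4, -0.1]
opening: 0.003
```

Request:
move_arm(commands=[0.04, 0, 0, 0])

```text
time: 6.0
eef_pos: [0.5265, -0.0335, 0.1829]
tcp_rot: [0.529, 0.469, -0.529, 0.469]
contact_force: [-0.7, -0.4, 2.2]
opening: 0.001
```

Request:
move_arm(commands=[0.04, 0, 0, 0])

```text
time: 6.12
eef_pos: [0.5265, -0.0335, 0.1824]
tcp_rot: [0.529, 0.469, -0.529, 0.469]
contact_force: [-2.0, -0.0, 5.1]
opening: 0.002
```

Request:
move_arm(commands=[0.04, 0, 0, 0])

```text
time: 6.25
eef_pos: [0.5266, -0.0335, 0.1819]
tcp_rot: [0.529, 0.469, -0.529, 0.469]
contact_force: [-3.2, 0.5, 7.1]
opening: 0.002
```

Request:
move_arm(commands=[-0.5, 0, 0, 0, -0.1, 0, 0, 0, 0, 0, 0, 0, 0, 0, 0, 0], jaw=22)

```text
time: 6.75
eef_pos: [0.5262, -0.0334, 0.1954]
tcp_rot: [-0.529, -0.47, 0.529, -0.469]
contact_force: [-0.3, -1.0, -0.9]
opening: 0.254
```

Request:
move_arm(commands=[0.6, 0, 0, 0, 0.6, 0, 0, 0, 0, 0, -0.16, 0, 0, 0, 0, 0])

```text
time: 7.25
eef_pos: [0.5268, -0.0292, 0.1655]
tcp_rot: [-0.529, -0.47, 0.529, -0.469]
contact_force: [-0.1, 0.2, -0.5]
opening: 0.26
```

```bash
python3 -c "
from h import *
print(rel('s'))"
```

```text
(array([ 91.59,   2.74, 165.48]), np.float64(-0.05), 'Frack', array([-0.16,  0.2 , -0.46]), 'op', 22.2, 't', 7.25)
```

Request:
move_arm(commands=[0, 0, -0.12, 0, 0, 0, 0, 0])

```text
time: 7.5
eef_pos: [0.5276, -0.0264, 0.1664]
tcp_rot: [0.529, 0.469, -0.529, 0.47]
contact_force: [-0.7, 0.7, -0.3]
opening: 0.258
```

Request:
move_arm(commands=[0, 0, -0.04, 0])

```text
time: 7.62
eef_pos: [0.5275, -0.0255, 0.1662]
tcp_rot: [0.529, 0.469, -0.529, 0.47]
contact_force: [-0.4, -0.5, 1.0]
opening: 0.257
```

Request:
move_arm(commands=[0, 0, -0.04, 0])

```text
time: 7.75
eef_pos: [0.5276, -0.0245, 0.166]
tcp_rot: [0.529, 0.469, -0.529, 0.469]
contact_force: [0.6, -0.8, -0.3]
opening: 0.256
```

Request:
move_arm(commands=[0, 0, -0.04, 0])

```text
time: 7.88
eef_pos: [0.5276, -0.0238, 0.1659]
tcp_rot: [-0.529, -0.469, 0.529, -0.47]
contact_force: [0.2, -1.3, 0.7]
opening: 0.258
```

Request:
move_arm(commands=[0, 0, -0.04, 0])

```text
time: 8.0
eef_pos: [0.5277, -0.0232, 0.1659]
tcp_rot: [-0.528, -0.469, 0.529, -0.47]
contact_force: [-1.2, -3.0, -0.5]
opening: 0.259
```

Request:
move_arm(commands=[0, 0, 0.24, 0, -0.8, 0, 0, 0, -0.8, 0, 0, 0, -0.8, 0, 0, 0, 0, 0, -0.97, 0, 0, 0, -0.97, 0, 0, 0, -0.97, 0, 0, 0, -0.97, 0, 0, 0, -0.97, 0, 0, 0, -0.97, 0, 0, 0, -0.97, 0, 0, 0, 0, 0, 0, 0, 0, 0], jaw=46)

```text
time: 9.62
eef_pos: [0.547, 0.1396, 0.2257]
tcp_rot: [-0.529, -0.469, 0.529, -0.469]
contact_force: [-0.4, -0.4, -0.1]
opening: 0.542
```

```bash
python3 -c "
from h import *
t=ctrl.read_camera('top');s=ctrl.read_camera('scene')
print(rel('f'))
crop(t[:,:,::-1],190,140,120,115,6,'pics/t5.png');crop(s[:,:,::-1],240,190,100,90,7,'pics/s5.png')"
```

```text
(array([ 91.26,   0.66, 225.74]), np.float64(-0.12), 'Frack', array([-0.11,  0.06,  0.07]), 'op', 46.4, 't', 9.72)
```

View pics/s5.png

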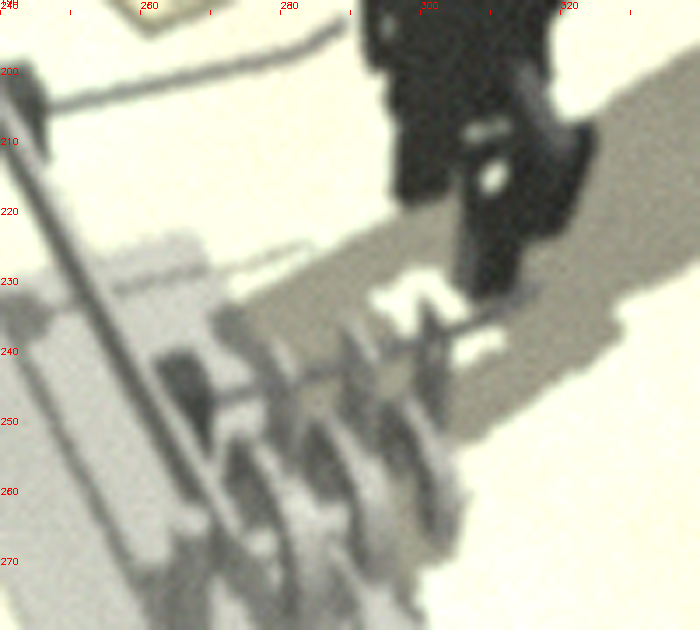

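```bash
python3 -c "
from h import *
for o in(30,60,90): print(o,[proj('scene',hookpt(FO,YAW,0,o/1e3,.0105)+Rz(YAW)@[0,d,0])[0].round(1) for d in(-.012,.012)],proj('top',hookpt(FO,YAW,0,o/1e3,.0105))[0].round(1))"
```

```text
30 [array([278.7, 237.9]), array([282.5, 244.4])] [226.8 182.1]
60 [array([289.6, 234.7]), array([293.6, 241. ])] [224.7 195.3]
90 [array([300.4, 231.5]), array([304.6, 237.7])] [222.7 208.6]
```

View pics/t5.png

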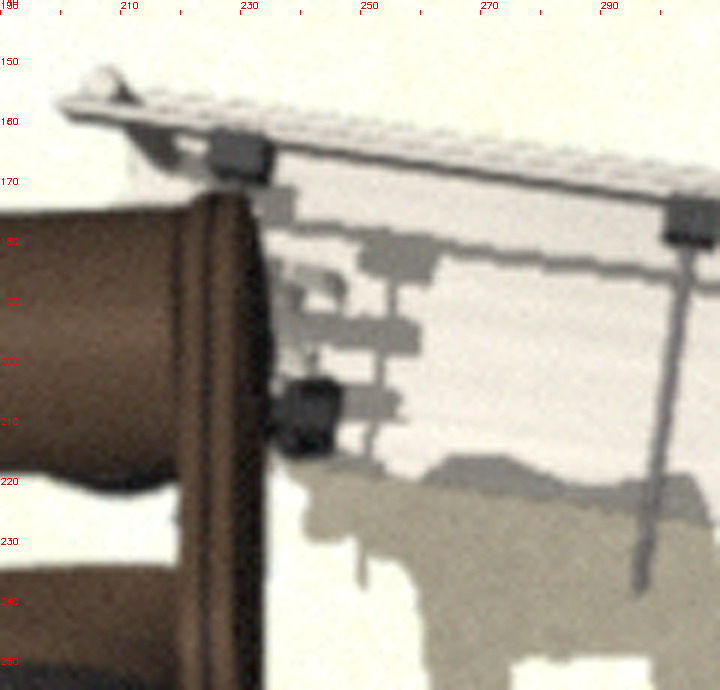

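Request:
move_arm(commands=[0.66, 0, 0.03, 0, 0.66, 0, 0, 0, 0.66, 0, 0, 0, 0.66, 0, 0, 0, 0, 0, 0, 0])

```text
time: 10.35
eef_pos: [0.5457, 0.1392, 0.1573]
tcp_rot: [-0.528, -0.47, 0.53, -0.468]
contact_force: [0.3, 0.6, 0.5]
opening: 0.54
```

Request:
move_arm(commands=[0, 0, 0, 0, 0, 0, 0, 0, 0, 0, 0, 0, 0, 0, 0, 0, 0, 0, 0, 0], jaw=15, force=40)

```text
time: 10.98
eef_pos: [0.5475, 0.1394, 0.1604]
tcp_rot: [0.529, 0.469, -0.528, 0.47]
contact_force: [1.5, 0.1, 1.0]
opening: 0.27
```

```bash
python3 -c "
from h import *
print(rel('f'))"
```

```text
(array([ 90.88,   0.75, 160.35]), np.float64(-0.07), 'Frack', array([1.5 , 0.23, 0.97]), 'op', 23.0, 't', 10.97)
```

Request:
move_arm(commands=[-0.07, 0, 0, 0, -0.07, 0, 0, 0, 0, 0, 0, 0])

```text
time: 11.35
eef_pos: [0.547, 0.1393, 0.1633]
tcp_rot: [-0.529, -0.469, 0.529, -0.469]
contact_force: [0.3, 0.4, -0.4]
opening: 0.268
```

```bash
python3 -c "
from h import *
print(rel('f'))"
```

```text
(array([ 91.37,   0.64, 163.34]), np.float64(-0.07), 'Frack', array([ 0.2 ,  0.46, -0.4 ]), 'op', 22.9, 't', 11.35)
```

Request:
move_arm(commands=[-0.02, -0.2, 0, 0, 0, -0.2, 0, 0, 0, -0.2, 0, 0, 0, -0.2, 0, 0, 0, 0, 0, 0])

```text
time: 11.98
eef_pos: [0.5268, 0.1418, 0.1638]
tcp_rot: [-0.529, -0.469, 0.529, -0.469]
contact_force: [-0.6, -0.0, -0.4]
opening: 0.268
```

```bash
python3 -c "
from h import *
print(rel('f'))"
```

```text
(array([111.73,   0.7 , 163.82]), np.float64(-0.06), 'Frack', array([-0.64, -0.1 , -0.37]), 'op', 22.9, 't', 11.97)
```

Now along the upturned part, slowly.

Request:
move_arm(commands=[-0.092, -0.16, 0, 0, -0.092, -0.16, 0, 0, -0.092, -0.16, 0, 0])

```text
time: 12.35
eef_pos: [0.5151, 0.1431, 0.171]
tcp_rot: [0.529, 0.469, -0.529, 0.469]
contact_force: [-0.7, -0.6, -0.9]
opening: 0.268
```

Request:
move_arm(commands=[-0.092, -0.16, 0, 0, -0.092, -0.16, 0, 0, -0.092, -0.16, 0, 0])

```text
time: 12.72
eef_pos: [0.5031, 0.1446, 0.1778]
tcp_rot: [0.529, 0.469, -0.529, 0.469]
contact_force: [1.0, 0.3, -0.0]
opening: 0.27
```

Request:
move_arm(commands=[-0.03, -0.2, 0, 0, 0, -0.4, 0, 0, 0, -0.4, 0, 0, 0, 0, 0, 0])

```text
time: 13.22
eef_pos: [0.4776, 0.1477, 0.1781]
tcp_rot: [-0.529, -0.47, 0.529, -0.469]
contact_force: [0.7, -0.2, -0.1]
opening: 0.266
```

```bash
python3 -c "
from h import *
print(rel('f'),rel('s')[0])"
```

```text
(array([161.26,   0.8 , 178.14]), np.float64(-0.04), 'Frack', array([ 0.71, -0.08, -0.06]), 'op', 22.7, 't', 13.22) [161.26 172.6  178.14]
```

Request:
move_arm(commands=[0.2, 0, 0.8, 0, 0.2, 0, 0.8, 0, 0, 0, 0.8, 0, 0, 0, 0.8, 0, 0, 0, 0.8, 0, 0, 0, 0.8, 0, 0, 0, 0.8, 0, 0, 0, 0.8, 0, 0, 0, 0.5, 0, 0, 0, 0, 0, 0, 0, 0, 0])

```text
time: 14.6
eef_pos: [0.4581, -0.0234, 0.1684]
tcp_rot: [0.529, 0.469, -0.529, 0.469]
contact_force: [1.0, 0.5, -0.5]
opening: 0.268
```

```bash
python3 -c "
from h import *
t=ctrl.read_camera('top');s=ctrl.read_camera('scene')
print(rel('s'))
crop(t[:,:,::-1],250,160,100,90,7,'pics/t6.png');crop(s[:,:,::-1],230,160,110,90,7,'pics/s6.png')"
```

```text
(array([160.57,   0.56, 168.32]), np.float64(-0.03), 'Frack', array([ 0.25, -0.14, -0.18]), 'op', 22.7, 't', 14.7)
```

View pics/s6.png

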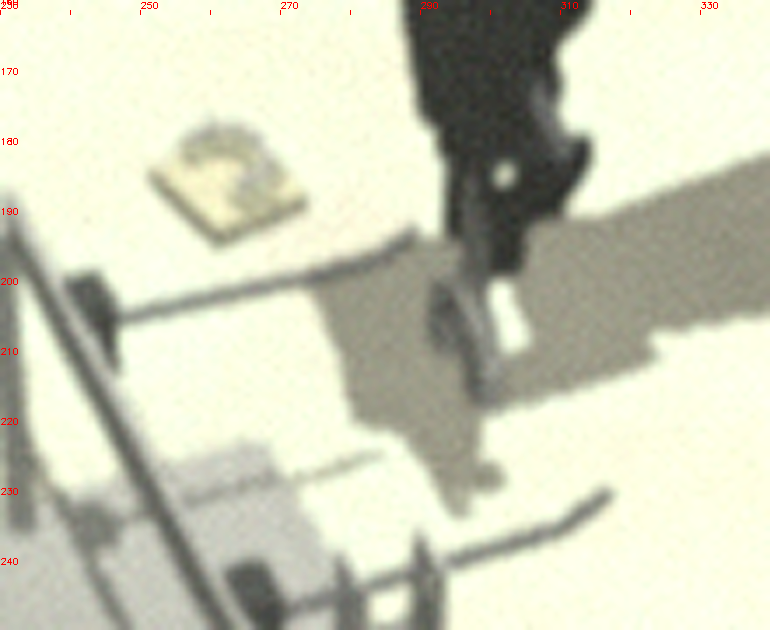

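View pics/t6.png

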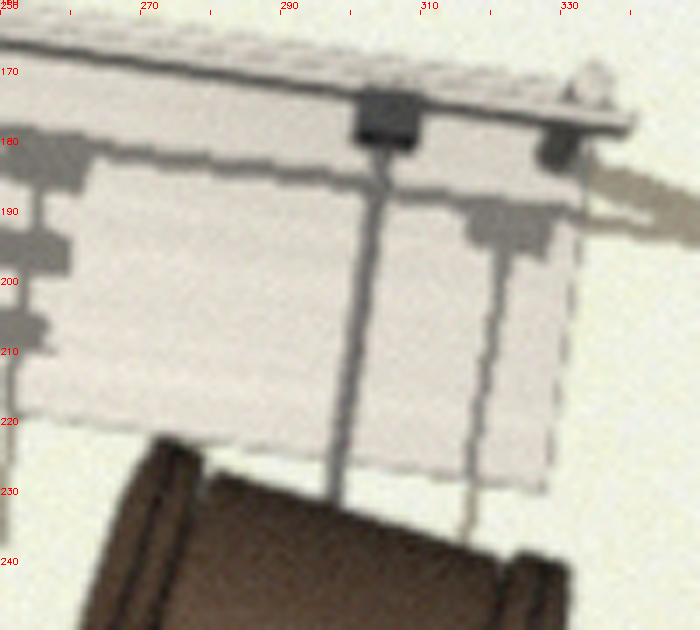

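Request:
move_arm(commands=[0, 0.3, 0.03, 0, 0, 0.3, 0, 0, 0, 0.3, 0, 0, 0, 0, 0, 0])

```text
time: 15.2
eef_pos: [0.481, -0.0273, 0.1684]
tcp_rot: [0.529, 0.469, -0.529, 0.469]
contact_force: [0.5, 0.4, -0.2]
opening: 0.269
```

Request:
move_arm(commands=[0, 0.12, 0, 0, 0, 0.12, 0, 0])

```text
time: 15.45
eef_pos: [0.4864, -0.0279, 0.1683]
tcp_rot: [-0.529, -0.469, 0.529, -0.469]
contact_force: [-0.3, 0.2, -1.7]
opening: 0.268
```

```bash
python3 -c "
from h import *
print(rel('s'))"
```

```text
(array([131.93,  -0.75, 168.34]), np.float64(-0.07), 'Frack', array([-0.37,  0.2 , -1.73]), 'op', 22.9, 't', 15.45)
```

Request:
move_arm(commands=[0.075, 0.12, 0, 0, 0.063, 0.12, 0, 0])

```text
time: 15.7
eef_pos: [0.4924, -0.0286, 0.1648]
tcp_rot: [-0.529, -0.469, 0.529, -0.469]
contact_force: [-0.4, 0.6, -0.0]
opening: 0.27
```

Request:
move_arm(commands=[0.063, 0.12, 0, 0, 0.063, 0.12, 0, 0])

```text
time: 15.95
eef_pos: [0.4984, -0.0294, 0.1616]
tcp_rot: [-0.529, -0.469, 0.529, -0.469]
contact_force: [-0.2, 0.4, -0.7]
opening: 0.271
```

```bash
python3 -c "
from h import *
print(rel('s'))"
```

```text
(array([119.85,  -0.77, 161.6 ]), np.float64(-0.07), 'Frack', array([-0.28,  0.33, -0.71]), 'op', 23.1, 't', 15.95)
```

Request:
move_arm(commands=[0.06, 0.12, 0, 0, 0.05, 0.12, 0, 0, 0, 0.12, 0, 0, -0.01, 0.2, 0, 0, -0.01, 0.2, 0, 0])

```text
time: 16.58
eef_pos: [0.5175, -0.0316, 0.1596]
tcp_rot: [0.529, 0.469, -0.529, 0.469]
contact_force: [0.1, 0.2, -0.3]
opening: 0.271
```

```bash
python3 -c "
from h import *
print(rel('s'))"
```

```text
(array([100.57,  -0.8 , 159.64]), np.float64(-0.07), 'Frack', array([ 0.09,  0.19, -0.28]), 'op', 23.2, 't', 16.57)
```

Request:
move_arm(commands=[-0.016, 0.34, 0, 0, -0.016, 0.34, 0, 0, -0.016, 0.34, 0, 0, -0.016, 0.34, 0, 0, -0.016, 0.34, 0, 0, -0.016, 0.34, 0, 0, -0.016, 0.34, 0, 0, 0, 0, 0, 0])

```text
time: 17.58
eef_pos: [0.5768, -0.0388, 0.1624]
tcp_rot: [0.529, 0.469, -0.529, 0.469]
contact_force: [-0.5, 0.3, -0.5]
opening: 0.269
```

```bash
python3 -c "
from h import *
print(rel('s'))"
```

```text
(array([ 40.89,  -0.92, 162.43]), np.float64(-0.07), 'Frack', array([-0.53,  0.25, -0.55]), 'op', 23.0, 't', 17.57)
```

Request:
move_arm(commands=[0.05, 0, 0, 0, 0.05, 0, 0, 0, 0, 0, 0, 0])

```text
time: 17.95
eef_pos: [0.5758, -0.0386, 0.1596]
tcp_rot: [-0.529, -0.47, 0.529, -0.469]
contact_force: [0.7, 0.4, -0.7]
opening: 0.269
```

Request:
move_arm(commands=[0.03, 0, 0, 0, 0, 0, 0, 0])

```text
time: 18.2
eef_pos: [0.5761, -0.0387, 0.1592]
tcp_rot: [-0.529, -0.469, 0.529, -0.469]
contact_force: [0.6, 0.1, 0.7]
opening: 0.268
```

```bash
python3 -c "
from h import *
print(rel('s'))"
```

```text
(array([ 41.54,  -0.88, 159.18]), np.float64(-0.07), 'Frack', array([0.57, 0.2 , 0.68]), 'op', 22.9, 't', 18.2)
```

Request:
move_arm(commands=[0.02, 0, 0, 0, 0, 0, 0, 0])

```text
time: 18.45
eef_pos: [0.5762, -0.0387, 0.1589]
tcp_rot: [0.529, 0.469, -0.529, 0.469]
contact_force: [-0.8, -0.5, 2.5]
opening: 0.27
```

Request:
move_arm(commands=[0, 0, 0, 0, 0, 0, 0, 0, 0, 0, 0, 0], jaw=46)

```text
time: 18.82
eef_pos: [0.5761, -0.0387, 0.1584]
tcp_rot: [-0.529, -0.469, 0.529, -0.469]
contact_force: [0.5, 0.2, -0.6]
opening: 0.539
```

```bash
python3 -c "
from h import *
print(rel('s'))"
```

```text
(array([ 41.53,  -0.87, 158.42]), np.float64(-0.07), 'Frack', array([ 0.42,  0.27, -0.6 ]), 'op', 46.0, 't', 18.82)
```

Request:
move_arm(commands=[-0.87, 0, 0, 0, -0.87, 0, 0, 0, -0.87, 0, 0, 0, 0, -0.11, -0.98, 0, 0, -0.11, -0.98, 0, 0, -0.11, -0.98, 0, 0, -0.11, -0.98, 0, 0, -0.11, -0.98, 0, 0, -0.11, -0.98, 0, 0, -0.11, -0.98, 0, 0, 0, -0.05, 0, 0, 0, 0, 0])

```text
time: 20.32
eef_pos: [0.5775, 0.1349, 0.2237]
tcp_rot: [-0.529, -0.469, 0.529, -0.47]
contact_force: [0.7, -1.4, -0.2]
opening: 0.537
```

```bash
python3 -c "
from h import *
t=ctrl.read_camera('top');s=ctrl.read_camera('scene')
print(rel('f'))
crop(s[:,:,::-1],230,170,110,90,7,'pics/s7.png')"
```

```text
(array([ 60.38,  -0.64, 223.76]), np.float64(-0.12), 'Frack', array([-0.08,  1.15, -0.81]), 'op', 46.0, 't', 20.43)
```

View pics/s7.png

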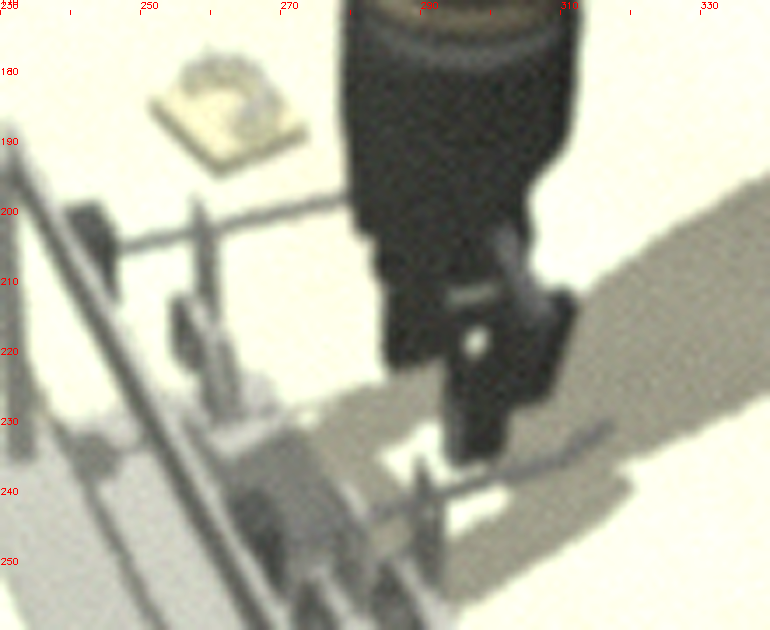

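Request:
move_arm(commands=[0.63, -0.02, -0.04, 0, 0.63, 0, 0, 0, 0.63, 0, 0, 0, 0.64, 0, 0, 0, 0, 0, 0, 0])

```text
time: 21.05
eef_pos: [0.5759, 0.1361, 0.1581]
tcp_rot: [-0.528, -0.47, 0.53, -0.468]
contact_force: [-0.3, 0.6, -0.0]
opening: 0.538
```

Request:
move_arm(commands=[0, 0, 0, 0, 0, 0, 0, 0, 0, 0, 0, 0, 0, 0, 0, 0], jaw=15, force=40)

```text
time: 21.55
eef_pos: [0.5777, 0.1362, 0.1613]
tcp_rot: [0.529, 0.469, -0.528, 0.47]
contact_force: [0.5, -0.9, 1.1]
opening: 0.268
```

```bash
python3 -c "
from h import *
print(rel('f'))"
```

```text
(array([ 60.51,   1.13, 161.3 ]), np.float64(-0.07), 'Frack', array([ 0.61, -0.82,  1.12]), 'op', 22.9, 't', 21.55)
```

Request:
move_arm(commands=[-0.07, 0, 0, 0, -0.07, 0, 0.03, 0, 0, -0.2, 0, 0, 0, -0.3, 0, 0, 0, -0.4, 0, 0, 0, -0.4, 0, 0, 0, -0.4, 0, 0, 0, -0.3, 0, 0, 0, 0, 0, 0])

```text
time: 22.68
eef_pos: [0.5269, 0.1415, 0.1641]
tcp_rot: [0.529, 0.469, -0.529, 0.469]
contact_force: [0.6, 0.3, -0.4]
opening: 0.27
```

```bash
python3 -c "
from h import *
print(rel('f'))"
```

```text
(array([111.58,   0.49, 164.11]), np.float64(-0.05), 'Frack', array([ 0.57,  0.41, -0.41]), 'op', 23.1, 't', 22.68)
```

Request:
move_arm(commands=[-0.11, -0.16, 0, 0, -0.1, -0.16, 0, 0, -0.092, -0.16, 0, 0])

```text
time: 23.05
eef_pos: [0.5154, 0.1428, 0.1719]
tcp_rot: [0.529, 0.469, -0.529, 0.469]
contact_force: [-0.9, -0.0, -0.6]
opening: 0.266
```

Request:
move_arm(commands=[-0.092, -0.16, 0, 0, -0.092, -0.16, 0, 0, -0.092, -0.16, 0, 0])

```text
time: 23.42
eef_pos: [0.5033, 0.1443, 0.1787]
tcp_rot: [0.529, 0.469, -0.529, 0.469]
contact_force: [0.3, 0.7, 0.1]
opening: 0.272
```

Request:
move_arm(commands=[-0.03, -0.2, 0, 0, 0, -0.4, 0, 0, 0, -0.4, 0, 0, 0, 0, 0, 0])

```text
time: 23.92
eef_pos: [0.4778, 0.1474, 0.179]
tcp_rot: [-0.529, -0.47, 0.529, -0.469]
contact_force: [0.8, 0.5, -0.1]
opening: 0.27
```

```bash
python3 -c "
from h import *
print(rel('f'),rel('s')[0])"
```

```text
(array([161.04,   0.54, 179.05]), np.float64(-0.04), 'Frack', array([ 0.78,  0.6 , -0.14]), 'op', 23.1, 't', 23.93) [161.04 172.34 179.05]
```

Request:
move_arm(commands=[0.19, 0, 0.8, 0, 0.19, 0, 0.8, 0, 0, 0, 0.8, 0, 0, 0, 0.8, 0, 0, 0, 0.8, 0, 0, 0, 0.8, 0, 0, 0, 0.8, 0, 0, 0, 0.8, 0, 0, 0, 0.51, 0, 0, 0, 0, 0, 0, 0.3, 0, 0, 0, 0.3, 0, 0, 0, 0.3, 0, 0, 0, 0, 0, 0])

```text
time: 25.68
eef_pos: [0.4813, -0.0268, 0.1698]
tcp_rot: [-0.529, -0.47, 0.529, -0.47]
contact_force: [-1.2, 0.1, -0.7]
opening: 0.27
```

```bash
python3 -c "
from h import *
print(rel('s'))"
```

```text
(array([137.13,  -0.29, 169.78]), np.float64(-0.04), 'Frack', array([-1.15, -0.05, -0.68]), 'op', 23.1, 't', 25.68)
```

Request:
move_arm(commands=[0.02, 0.12, 0, 0, 0, 0.12, 0, 0])

```text
time: 25.92
eef_pos: [0.4866, -0.0276, 0.1691]
tcp_rot: [-0.529, -0.469, 0.529, -0.469]
contact_force: [0.1, 0.5, -0.6]
opening: 0.268
```

Request:
move_arm(commands=[0.063, 0.12, 0, 0, 0.063, 0.12, 0, 0])

```text
time: 26.18
eef_pos: [0.4927, -0.0284, 0.166]
tcp_rot: [0.529, 0.469, -0.529, 0.469]
contact_force: [0.3, 0.4, -0.9]
opening: 0.269
```

Request:
move_arm(commands=[0.063, 0.12, 0, 0, 0.063, 0.12, 0, 0])

```text
time: 26.42
eef_pos: [0.4987, -0.0292, 0.1628]
tcp_rot: [-0.529, -0.469, 0.529, -0.469]
contact_force: [0.1, -0.1, -0.5]
opening: 0.269
```

```bash
python3 -c "
from h import *
print(rel('s'))"
```

```text
(array([119.56,  -0.55, 162.83]), np.float64(-0.07), 'Frack', array([ 0.13, -0.06, -0.48]), 'op', 23.0, 't', 26.43)
```

Request:
move_arm(commands=[0.06, 0.12, 0, 0, 0.05, 0.12, 0, 0, 0, 0.12, 0, 0, -0.01, 0.2, 0, 0, -0.01, 0.2, 0, 0, -0.016, 0.3, 0, 0, -0.016, 0.3, 0, 0, -0.016, 0.3, 0, 0, 0, 0, 0, 0])

```text
time: 27.55
eef_pos: [0.5403, -0.0342, 0.162]
tcp_rot: [0.529, 0.469, -0.529, 0.469]
contact_force: [-0.6, -0.3, -1.0]
opening: 0.27
```

```bash
python3 -c "
from h import *
print(rel('s'))"
```

```text
(array([ 77.63,  -0.63, 162.03]), np.float64(-0.07), 'Frack', array([-0.59, -0.39, -0.97]), 'op', 23.0, 't', 27.55)
```

Request:
move_arm(commands=[0.05, 0, 0, 0, 0.05, 0, 0, 0, 0.03, 0, 0, 0, 0, 0, 0, 0])

```text
time: 28.05
eef_pos: [0.5395, -0.034, 0.1585]
tcp_rot: [-0.529, -0.469, 0.529, -0.469]
contact_force: [0.5, 0.6, 0.1]
opening: 0.268
```

Request:
move_arm(commands=[0.02, 0, 0, 0, 0, 0, 0, 0])

```text
time: 28.3
eef_pos: [0.5397, -0.034, 0.1582]
tcp_rot: [0.529, 0.469, -0.529, 0.469]
contact_force: [0.5, 0.3, -0.5]
opening: 0.263
```

```bash
python3 -c "
from h import *
print(rel('s'))"
```

```text
(array([ 78.25,  -0.56, 158.24]), np.float64(-0.07), 'Frack', array([ 0.45,  0.35, -0.54]), 'op', 22.5, 't', 28.3)
```

Request:
move_arm(commands=[0.02, 0, 0, 0, 0, 0, 0, 0])

```text
time: 28.55
eef_pos: [0.5398, -0.034, 0.1579]
tcp_rot: [0.529, 0.469, -0.529, 0.469]
contact_force: [-1.0, 0.4, -0.1]
opening: 0.268
```

Request:
move_arm(commands=[0.02, 0, 0, 0, 0, 0, 0, 0])

```text
time: 28.8
eef_pos: [0.5398, -0.0341, 0.1576]
tcp_rot: [0.529, 0.469, -0.529, 0.469]
contact_force: [-1.4, -0.5, 3.1]
opening: 0.269
```

Request:
move_arm(commands=[0, 0, 0, 0, 0, 0, 0, 0, 0, 0, 0, 0], jaw=46)

```text
time: 29.18
eef_pos: [0.5396, -0.034, 0.1569]
tcp_rot: [-0.529, -0.469, 0.529, -0.469]
contact_force: [0.5, 0.0, -0.5]
opening: 0.536
```

Request:
move_arm(commands=[-0.87, 0, 0, 0, -0.87, 0, 0, 0, -0.87, 0, 0, 0, 0, 0.24, -0.864, 0, 0, 0.24, -0.864, 0, 0, 0.24, -0.864, 0, 0, 0.24, -0.864, 0, 0, 0.24, -0.864, 0, 0, 0.24, -0.864, 0, 0, 0.24, -0.864, 0, 0, 0.23, -0.864, 0, 0, 0, 0, 0, 0, 0, 0, 0])

```text
time: 30.8
eef_pos: [0.6075, 0.1318, 0.2222]
tcp_rot: [-0.529, -0.469, 0.529, -0.469]
contact_force: [-0.4, -0.1, 0.7]
opening: 0.542
```

```bash
python3 -c "
from h import *
t=ctrl.read_camera('top');s=ctrl.read_camera('scene')
print(rel('f'))
crop(t[:,:,::-1],200,140,120,110,6,'pics/t8.png');crop(s[:,:,::-1],230,170,110,90,7,'pics/s8.png')"
```

```text
(array([ 3.0380e+01, -1.4000e-01,  2.2236e+02]), np.float64(-0.1), 'Frack', array([ 0.05,  0.68, -0.06]), 'op', 45.7, 't', 30.9)
```

View pics/s8.png

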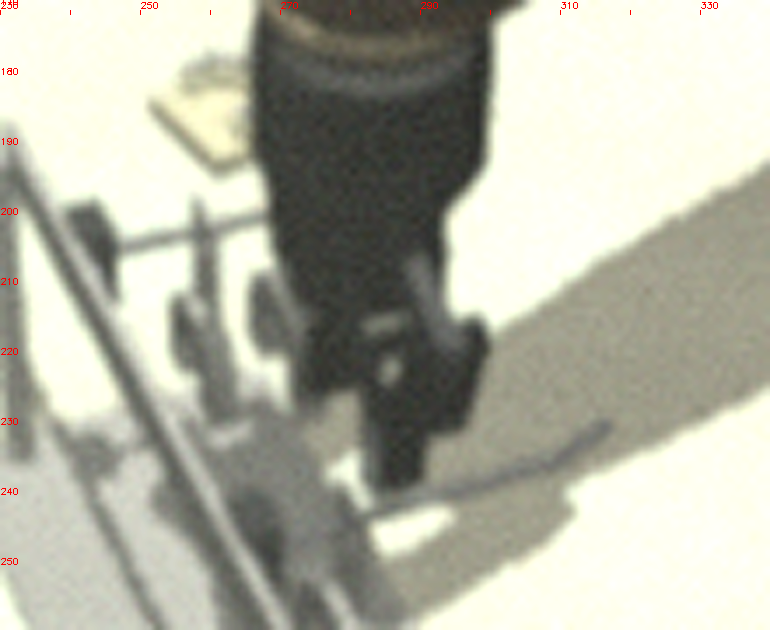

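View pics/t8.png

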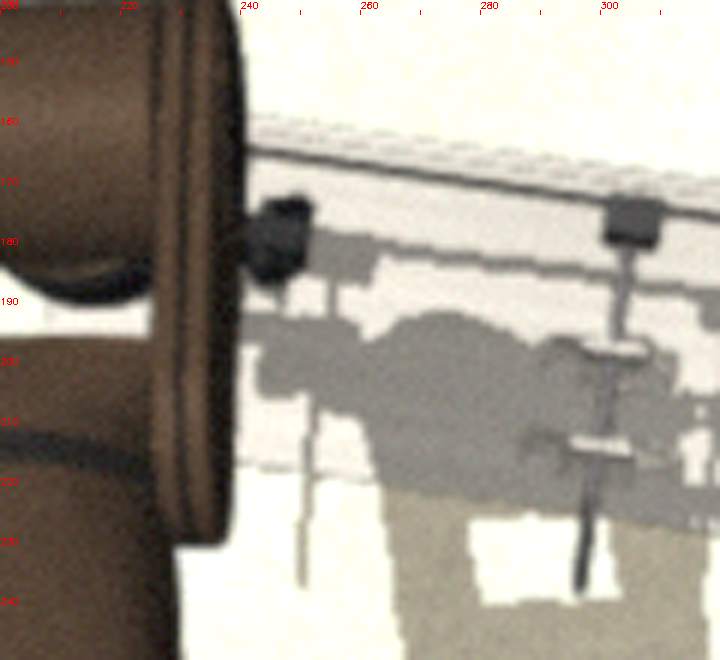

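Request:
move_arm(commands=[0.62, 0, -0.02, 0, 0.62, 0, 0, 0, 0.62, 0, 0, 0, 0.62, 0, 0, 0, 0, 0, 0, 0])

```text
time: 31.52
eef_pos: [0.6064, 0.1323, 0.1579]
tcp_rot: [-0.528, -0.47, 0.53, -0.468]
contact_force: [-0.3, 0.4, 0.0]
opening: 0.537
```

Request:
move_arm(commands=[0, 0, 0, 0, 0, 0, 0, 0, 0, 0, 0, 0, 0, 0, 0, 0], jaw=15, force=40)

```text
time: 32.02
eef_pos: [0.6082, 0.1324, 0.1612]
tcp_rot: [0.529, 0.469, -0.528, 0.47]
contact_force: [1.2, 0.5, 0.7]
opening: 0.272
```

```bash
python3 -c "
from h import *
print(rel('f'))"
```

```text
(array([ 29.79,   0.96, 161.18]), np.float64(-0.07), 'Frack', array([1.18, 0.63, 0.75]), 'op', 23.2, 't', 32.02)
```

Request:
move_arm(commands=[-0.075, 0, 0.02, 0, -0.075, 0, 0, 0, 0, -0.2, 0, 0, 0, -0.4, 0, 0, 0, -0.4, 0, 0, 0, -0.4, 0, 0, 0, -0.4, 0, 0, 0, -0.4, 0, 0, 0, -0.4, 0, 0, 0, -0.4, 0, 0, 0, -0.24, 0, 0, 0, 0, 0, 0])

```text
time: 33.52
eef_pos: [0.5269, 0.1416, 0.1642]
tcp_rot: [0.529, 0.469, -0.529, 0.469]
contact_force: [-0.0, 0.3, -0.7]
opening: 0.267
```

```bash
python3 -c "
from h import *
print(rel('f'))"
```

```text
(array([111.64,   0.51, 164.22]), np.float64(-0.06), 'Frack', array([-0.08,  0.26, -0.68]), 'op', 22.8, 't', 33.52)
```

Request:
move_arm(commands=[-0.11, -0.16, 0, 0, -0.1, -0.16, 0, 0, -0.092, -0.16, 0, 0])

```text
time: 33.9
eef_pos: [0.5152, 0.1429, 0.172]
tcp_rot: [0.529, 0.469, -0.529, 0.469]
contact_force: [-0.9, 0.4, -1.6]
opening: 0.264
```

Request:
move_arm(commands=[-0.092, -0.16, 0, 0, -0.092, -0.16, 0, 0, -0.092, -0.16, 0, 0])

```text
time: 34.28
eef_pos: [0.5031, 0.1444, 0.1788]
tcp_rot: [0.529, 0.469, -0.529, 0.469]
contact_force: [0.5, -0.1, -1.9]
opening: 0.267
```

Request:
move_arm(commands=[-0.03, -0.2, 0, 0, 0, -0.4, 0, 0, -0.1, -0.3, 0, 0, 0, 0, 0, 0])

```text
time: 34.78
eef_pos: [0.4805, 0.1472, 0.1821]
tcp_rot: [0.529, 0.469, -0.529, 0.47]
contact_force: [-0.1, 0.4, -0.6]
opening: 0.272
```

```bash
python3 -c "
from h import *
s=ctrl.get_state();print(rel('f'),s['eef_pos'],s['qpos'])
m=R.from_quat(s['tcp_rot']).as_matrix()
tgt=np.array([.40911,.32632]);th=-.29219
print('turn units',np.degrees(np.arctan2(m[1,1],m[0,1])-th)/5)
d=tgt-s['eef_pos'][:2]
print('d in current tool', (m[:2,1]@d)/.025,(m[:2,2]@d)/.025)
b=Rz(th)[:2,:2].T@(-d);print('in box frame mm',b*1e3)
"
```

```text
(array([158.3 ,   0.63, 182.1 ]), np.float64(-0.05), 'Frack', array([-0.17,  0.34, -0.61]), 'op', 23.3, 't', 34.77) [0.48053386 0.14717324 0.18210225] [ 9.50436598e-02 -3.46436846e-02  2.05162383e+00  2.84862725e-05
  1.12413254e+00  1.78442898e+00]
turn units 1.9891797146992964
d in current tool -3.6847747779835265 -6.777486254439157
in box frame mm [ 119.99982263 -150.98003577]
```

Request:
move_arm(commands=[0, -0.46, -0.847, 0, 0, -0.46, -0.847, 0, 0, -0.46, -0.847, 0, 0, -0.46, -0.847, 0, 0, -0.46, -0.847, 0, 0, -0.46, -0.847, 0, 0, -0.46, -0.847, 0, 0, -0.46, -0.847, 0, 0, 0, 0, 1, 0, 0, 0, 0.99, 0, 0, 0, 0, 0, 0, 0, 0])

```text
time: 36.28
eef_pos: [0.4099, 0.3261, 0.1819]
tcp_rot: [0.567, 0.422, -0.567, 0.422]
contact_force: [0.1, 0.3, -1.1]
opening: 0.268
```

```bash
cat > b.py <<'E'
from h import *
def box():
    s=ctrl.get_state()
    m=R.from_quat(s['tcp_rot']).as_matrix()
    tgt=np.array([.40911,.32632]);th=-.29219
    d=s['eef_pos'][:2]-tgt
    return 'turn',((np.degrees(np.arctan2(m[1,1],m[0,1])-th)/5)).round(3),'box frame mm',(Rz(th)[:2,:2].T@d*1e3).round(2),'z',s['eef_pos'][2].round(4),'F',s['contact_force'].round(1),s['opening'].round(3)*85.4,s['time']
E
python3 -c "
from b import *
t=ctrl.read_camera('top');s=ctrl.read_camera('scene')
print(box(),ctrl.get_state()['qpos'])
crop(t[:,:,::-1],100,220,110,80,7,'pics/t9.png');crop(s[:,:,::-1],320,230,100,90,7,'pics/s9.png')"
```

```text
Traceback (most recent call last):
  File "b.py", line 7, in box
    return 'turn',((np.degrees(np.arctan2(m[1,1],m[0,1])-th)/5)).round(3),'box frame mm',(Rz(th)[:2,:2].T@d*1e3).round(2),'z',s['eef_pos'][2].round(4),'F',s['contact_force'].round(1),s['opening'].round(3)*85.4,s['time']
                                                                                                                                                                                       ^^^^^^^^^^^^^^^^^^
AttributeError: 'float' object has no attribute 'round'
```

```bash
sed -i "s/s\['opening'\].round(3)\*85.4/round(s['opening']*85.4,1)/" b.py
python3 -c "
from b import *
t=ctrl.read_camera('top');s=ctrl.read_camera('scene')
print(box(),ctrl.get_state()['qpos'])
crop(t[:,:,::-1],100,220,110,80,7,'pics/t9.png');crop(s[:,:,::-1],320,230,100,90,7,'pics/s9.png')"
```

```text
('turn', np.float64(-0.002), 'box frame mm', array([ 0.77, -0.03]), 'z', np.float64(0.1819), 'F', array([-0.6, -0.4, -0.4]), 22.9, 36.475) [4.78170504e-01 1.48156420e-02 2.00301305e+00 3.41875610e-05
 1.12372595e+00 2.34135268e+00]
```

View pics/s9.png

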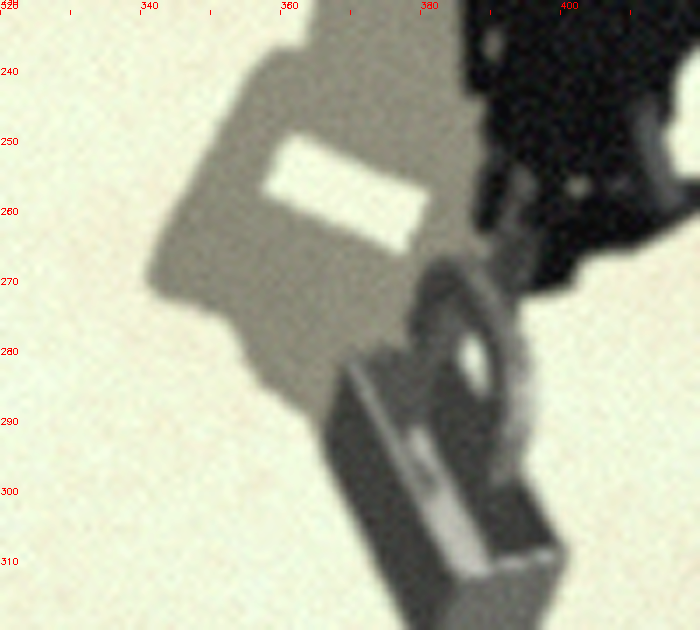

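View pics/t9.png

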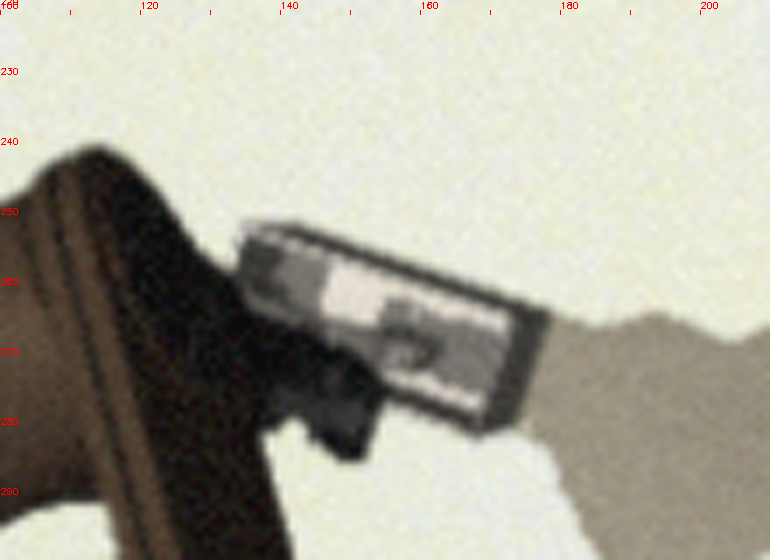

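Request:
move_arm(commands=[0.3, -0.03, 0, 0, 0.3, 0, 0, 0, 0.3, 0, 0, 0, 0, 0, 0, 0])

```text
time: 36.98
eef_pos: [0.4084, 0.326, 0.1582]
tcp_rot: [-0.567, -0.422, 0.568, -0.422]
contact_force: [-0.6, -0.5, -1.1]
opening: 0.27
```

```bash

python3 -c "
from b import *
t=ctrl.read_camera('top');s=ctrl.read_camera('scene')
print(box())
e=ctrl.get_state()['eef_pos'];o=e+[0,0,.0053]
P=[o+Rz(-.29219)@[dx,dy,z] for dx in(-.008,.008) for dy in(-.037,.037) for z in (-.04,-.098)]
B=[np.array([.40911,.32632,0])+Rz(-.29219)@[sx*.023,sy*.052,.06] for sx in(-1,1) for sy in(-1,1)]
crop(s[:,:,::-1],340,250,80,75,9,'pics/s10.png',np.vstack([proj('scene',P),proj('scene',B)]));crop(t[:,:,::-1],120,240,70,55,10,'pics/t10.png',np.vstack([proj('top',P),proj('top',B)]))"
```

```text
('turn', np.float64(-0.005), 'box frame mm', array([-0.07, -0.01]), 'z', np.float64(0.1592), 'F', array([ 0.2,  0.7, -1.1]), 22.9, 37.075)
```

View pics/s10.png

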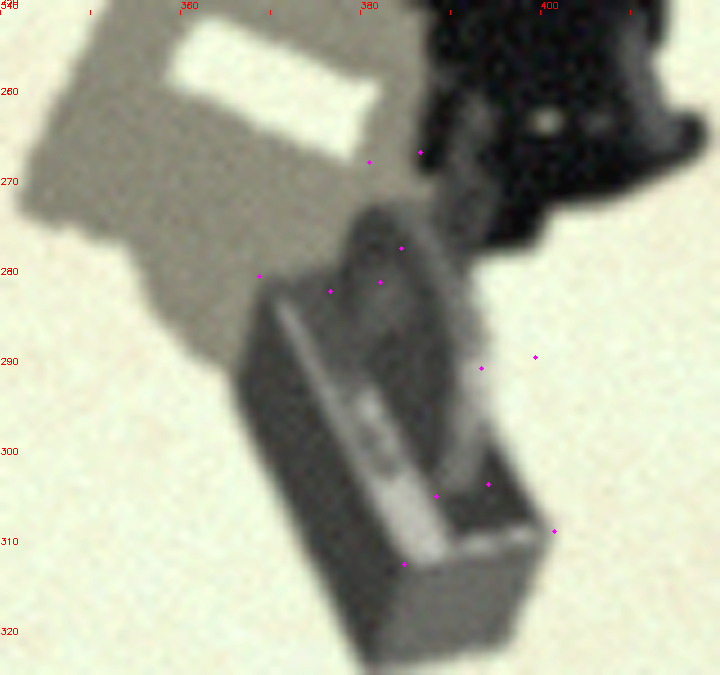

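View pics/t10.png

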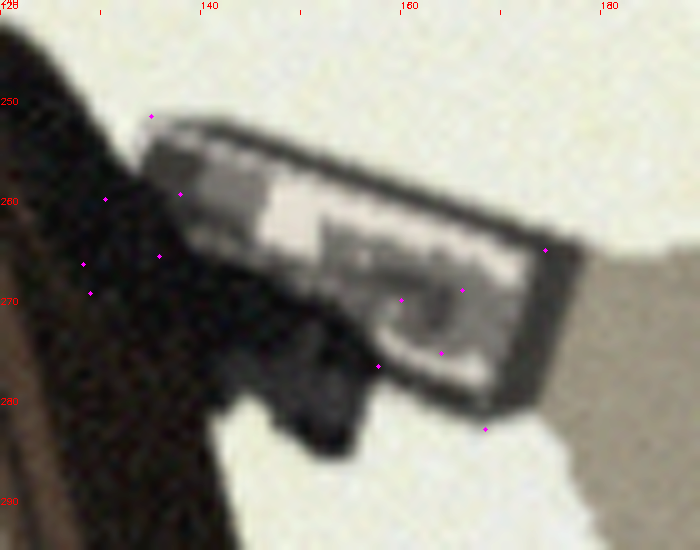

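```bash

python3 -c "
from b import *
t=ctrl.read_camera('top');s=ctrl.read_camera('scene')
print(box())
e=ctrl.get_state()['eef_pos'];o=e+[0,0,.0053]
for nm,im,(x0,y0,w,h,f) in(('scene',s,(360,255,50,55,10)),('top',t,(125,245,60,45,12))):
  outs=[]
  for lab in range(2):
    c=cv2.convertScaleAbs(cv2.resize(np.ascontiguousarray(im[y0:y0+h,x0:x0+w,::-1]),None,fx=f,fy=f,interpolation=cv2.INTER_CUBIC),alpha=1.8,beta=15)
    if lab:
     for dx,col in((-.008,(255,0,255)),(.008,(255,0,0)),(.016,(0,255,0))):
      a=np.linspace(0,np.pi,30)
      L=[[dx,-.037,-.036],[dx,-.037,-.061]]+[[dx,-.037*np.cos(q),-.061-.037*np.sin(q)] for q in a]+[[dx,.037,-.061],[dx,.037,-.036]]
      p=proj(nm,np.array([o+Rz(-.29219)@l for l in L]))
      cv2.polylines(c,[(((p-[x0,y0])+.5)*f).astype(int)],False,col,1)
    outs.append(c)
  k=np.hstack(outs) if nm=='scene' else np.vstack(outs)
  k=cv2.resize(k,None,fx=min(1,800/k.shape[1],600/k.shape[0]),fy=min(1,800/k.shape[1],600/k.shape[0]))
  cv2.imwrite('pics/'+nm+'11.png',k)
"
```

```text
('turn', np.float64(-0.005), 'box frame mm', array([0.16, 0.19]), 'z', np.float64(0.1597), 'F', array([-0.1,  0.5, -0.7]), 23.0, 37.175)
```

View pics/scene11.png

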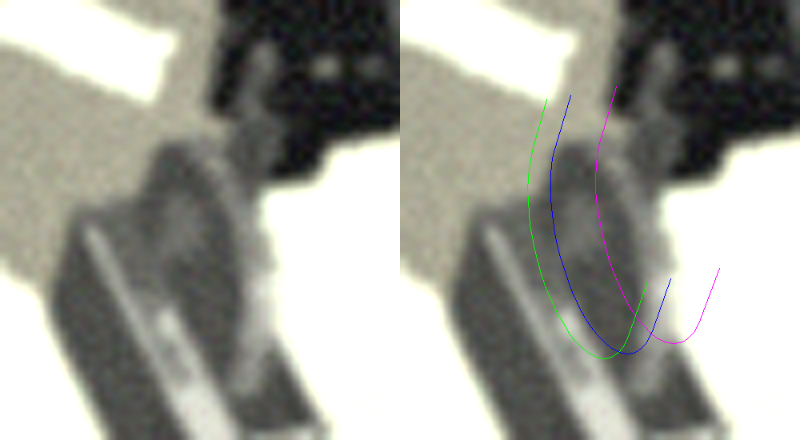

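View pics/top11.png

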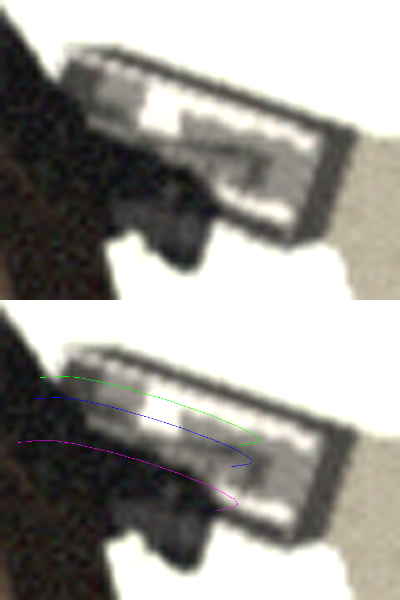

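```bash

python3 -c "
from b import *
t=ctrl.read_camera('top');s=ctrl.read_camera('scene')
print(box())
e=ctrl.get_state()['eef_pos'];o=e+[0,0,.0053]
for nm,im,(x0,y0,w,h,f) in(('scene',s,(360,255,50,55,10)),('top',t,(125,245,60,45,12))):
  outs=[]
  for lab in range(2):
    c=cv2.convertScaleAbs(cv2.resize(np.ascontiguousarray(im[y0:y0+h,x0:x0+w,::-1]),None,fx=f,fy=f,interpolation=cv2.INTER_CUBIC),alpha=1.8,beta=15)
    if lab:
     for dx,col in((-.008,(255,0,255)),(.008,(255,0,0)),(.016,(0,255,0))):
      a=np.linspace(0,np.pi,30)
      L=[[dx,-.037,-.098]]+[[dx,-.037*np.cos(q),-.073+.037*np.sin(q)] for q in a]+[[dx,.037,-.098]]
      p=proj(nm,np.array([o+Rz(-.29219)@l for l in L]))
      cv2.polylines(c,[(((p-[x0,y0])+.5)*f).astype(int)],False,col,1)
    outs.append(c)
  k=np.hstack(outs) if nm=='scene' else np.vstack(outs)
  g=min(1,800/k.shape[1],600/k.shape[0]);k=cv2.resize(k,None,fx=g,fy=g)
  cv2.imwrite('pics/'+nm+'12.png',k)
"
```

```text
('turn', np.float64(-0.006), 'box frame mm', array([0.15, 0.19]), 'z', np.float64(0.1598), 'F', array([ 0.2,  0.4, -1.4]), 23.0, 37.275)
```

View pics/scene12.png

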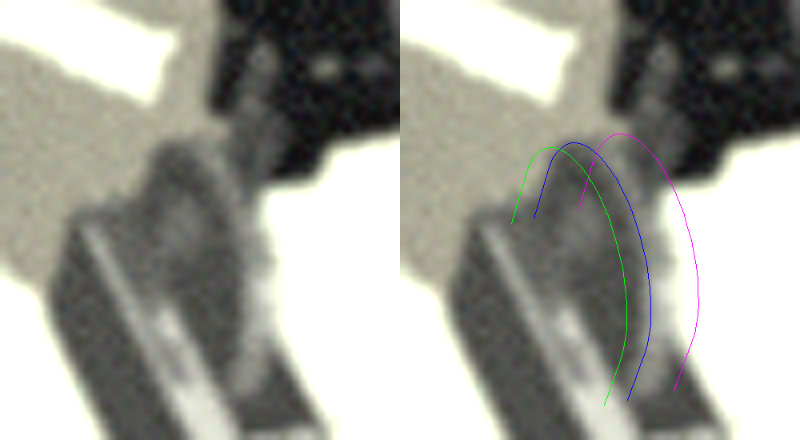

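View pics/top12.png

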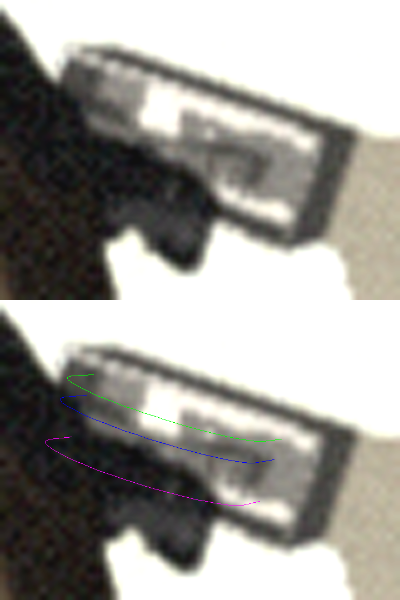

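Request:
move_arm(commands=[0.1, -0.12, 0, 0, 0.3, 0, 0, 0, 0.3, 0, 0, 0, 0, 0, 0, 0])

```text
time: 37.78
eef_pos: [0.4055, 0.3268, 0.1406]
tcp_rot: [-0.567, -0.422, 0.568, -0.422]
contact_force: [-0.5, 0.2, -1.1]
opening: 0.269
```

Request:
move_arm(commands=[0.3, 0, 0, 0, 0.3, 0, 0, 0, 0.3, 0, 0, 0])

```text
time: 38.15
eef_pos: [0.4061, 0.3272, 0.1188]
tcp_rot: [-0.567, -0.422, 0.568, -0.422]
contact_force: [-0.8, -1.0, -1.7]
opening: 0.265
```

```bash
python3 -c "
from b import *
print(box())"
```

```text
('turn', np.float64(-0.006), 'box frame mm', array([-3.12, -0.05]), 'z', np.float64(0.1188), 'F', array([-0.8, -1. , -1.7]), 22.6, 38.15)
```

Request:
move_arm(commands=[0.3, 0, 0, 0, 0.3, 0, 0, 0, 0.16, 0, 0, 0, 0, 0, 0, 0])

```text
time: 38.65
eef_pos: [0.406, 0.3271, 0.1]
tcp_rot: [-0.567, -0.422, 0.568, -0.422]
contact_force: [0.3, 0.4, -0.5]
opening: 0.268
```

Request:
move_arm(commands=[0.08, 0, 0, 0, 0, 0, 0, 0])

```text
time: 38.9
eef_pos: [0.4062, 0.3273, 0.0985]
tcp_rot: [0.568, 0.422, -0.567, 0.422]
contact_force: [0.1, -0.1, -0.6]
opening: 0.265
```

Request:
move_arm(commands=[0.03, 0, 0, 0, 0, 0, 0, 0])

```text
time: 39.15
eef_pos: [0.4062, 0.3272, 0.0977]
tcp_rot: [0.568, 0.422, -0.568, 0.422]
contact_force: [1.3, 0.2, -1.3]
opening: 0.267
```

```bash
python3 -c "
from b import *
print(box())"
```

```text
('turn', np.float64(-0.006), 'box frame mm', array([-3.04,  0.02]), 'z', np.float64(0.0977), 'F', array([ 1.3,  0.2, -1.3]), 22.8, 39.15)
```

Request:
move_arm(commands=[0.04, 0, 0, 0, 0, 0, 0, 0])

```text
time: 39.4
eef_pos: [0.4061, 0.3272, 0.0965]
tcp_rot: [-0.568, -0.422, 0.568, -0.422]
contact_force: [-0.6, -0.4, -1.5]
opening: 0.268
```

Request:
move_arm(commands=[0.03, 0, 0, 0, 0, 0, 0, 0])

```text
time: 39.65
eef_pos: [0.4063, 0.3272, 0.096]
tcp_rot: [0.568, 0.422, -0.567, 0.422]
contact_force: [-0.7, 0.4, 0.2]
opening: 0.27
```

Request:
move_arm(commands=[0.03, 0, 0, 0, 0, 0, 0, 0])

```text
time: 39.9
eef_pos: [0.4066, 0.3272, 0.096]
tcp_rot: [0.568, 0.422, -0.567, 0.422]
contact_force: [-1.6, -1.3, 5.4]
opening: 0.27
```

Request:
move_arm(commands=[-0.015, 0, 0, 0, 0, 0, 0, 0], jaw=28)

```text
time: 40.15
eef_pos: [0.406, 0.3272, 0.0952]
tcp_rot: [-0.568, -0.422, 0.568, -0.422]
contact_force: [0.5, 0.4, -0.8]
opening: 0.329
```

Request:
move_arm(commands=[0, 0, 0, 0, 0, 0, 0, 0, 0, 0, 0, 0], jaw=46)

```text
time: 40.52
eef_pos: [0.4061, 0.3272, 0.0954]
tcp_rot: [-0.568, -0.422, 0.568, -0.422]
contact_force: [-0.4, 0.8, 0.2]
opening: 0.537
```

Request:
move_arm(commands=[-0.3, 0, 0, 0, -0.6, 0, 0, 0, -0.9, 0, 0, 0, -0.9, 0, 0, 0, -0.9, 0, 0, 0, -0.9, 0, 0, 0, 0, -0.8, 0, 0, 0, 0, 0.8, 0, 0, 0, 0.8, 0, 0, 0, 0.8, 0, 0, 0, 0.8, 0, 0, 0, 0.8, 0, 0, 0, 0.8, 0, 0, 0, 0, 0])

```text
time: 42.28
eef_pos: [0.3509, 0.2177, 0.2071]
tcp_rot: [-0.567, -0.422, 0.568, -0.421]
contact_force: [-0.9, 0.1, -0.5]
opening: 0.54
```

```bash

python3 -c "
from b import *
t=ctrl.read_camera('top');s=ctrl.read_camera('scene')
print(box())
crop(s[:,:,::-1],225,180,200,145,4,'pics/s13.png');crop(t[:,:,::-1],90,140,230,150,3,'pics/t13.png')
cv2.imwrite('pics/sf.png',s[:,:,::-1]);cv2.imwrite('pics/tf.png',t[:,:,::-1])"
```

```text
('turn', np.float64(-0.005), 'box frame mm', array([ -23.87, -119.8 ]), 'z', np.float64(0.2076), 'F', array([ 0. , -0.6, -0.2]), 46.1, 42.375)
```

View pics/s13.png

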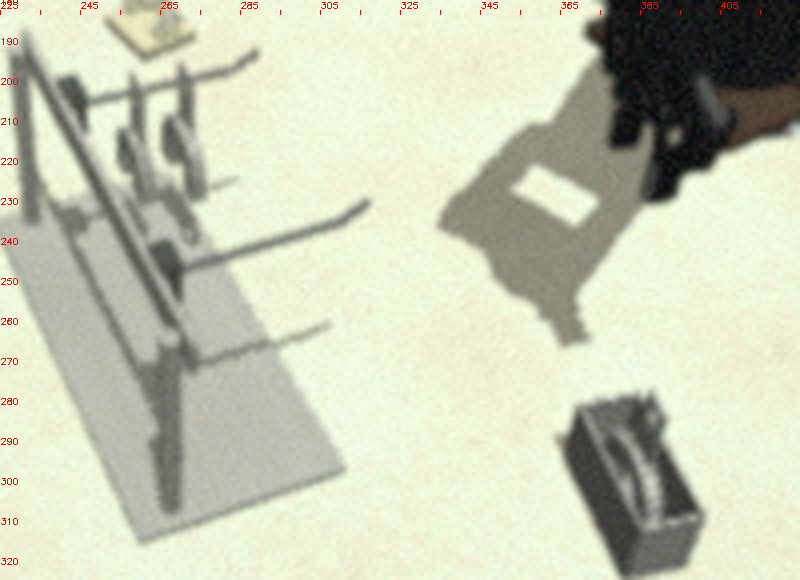

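View pics/tf.png

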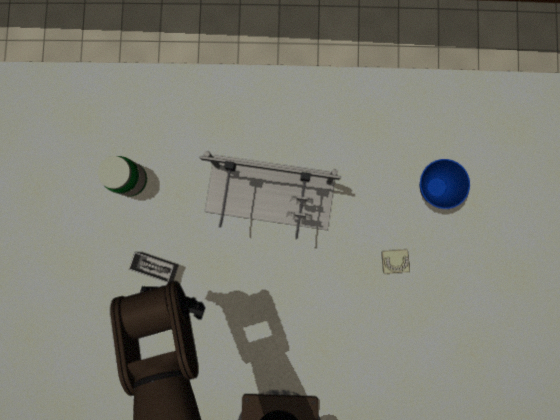

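```bash

python3 -c "
from b import *
t=ctrl.read_camera('top');s=ctrl.read_camera('scene')
crop(s[:,:,::-1],355,265,55,65,9,'pics/s14.png');crop(t[:,:,::-1],120,240,70,55,10,'pics/t14.png')
o=np.array([.4062,.3272,.101])
for z in(.014,-.036):print(proj('scene',o+[0,0,z]),proj('top',o+[0,0,z]))"
```

```text
[[389.85203007 280.30593251]] [[144.44511366 268.8105316 ]]
[[385.76408396 292.57039218]] [[150.3119781  267.97766097]]
```

View pics/s14.png

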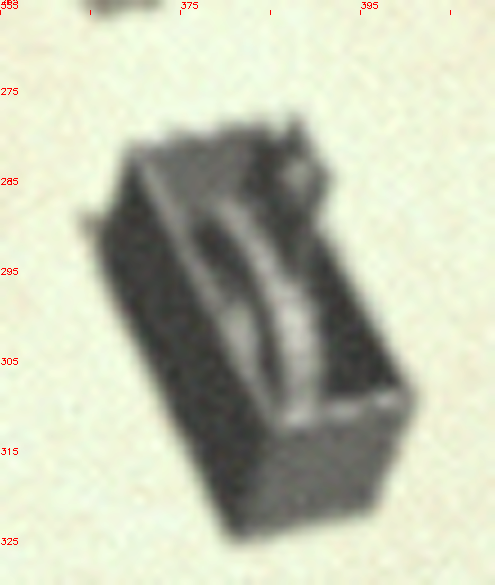

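View pics/t14.png

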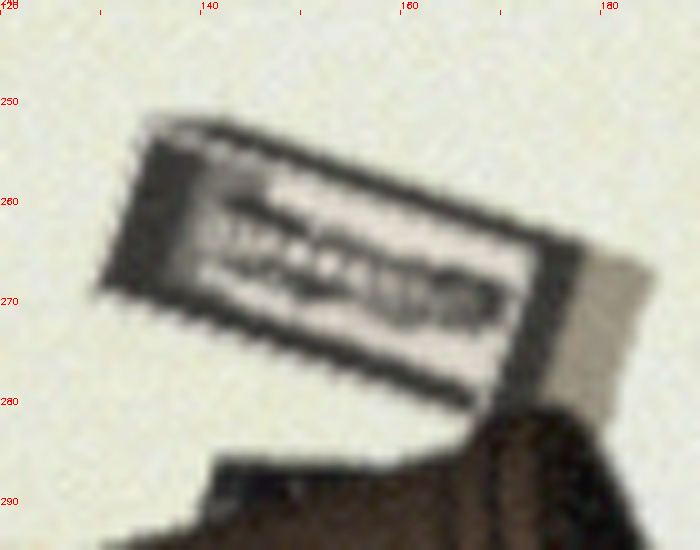

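```bash
python3 -c "
from plant import ctrl
print(ctrl.sign_off(), ctrl.get_state()['time'])"
```

```text
the job is handed in; nothing more can be done
the job is handed in; nothing more can be done
```

The large tray is standing in the soaking box with its handle up. I first moved the two smaller trays to the spare hook, one at a time. The job was handed in at about 42.5 s of the 72 s allowed.

- **Spare hook:** I felt it with the closed fingers, then checked its sideways position with a finger. The downward touch gave a sag of about 0.046 rad, close to the 0.042 from the cameras. Hanging the first tray gave about 0.036. The hardest push on a hook was 7 N, during that first touch; no other hook force I read passed about 3 N.
- **Smaller trays:** They hang about 40 and 78 mm out on the spare hook. The last pictures show both behind its upturned tip, and the full hook empty and looking straight.
- **Large tray:** I lowered it until it touched the box floor at the expected height (5.4 N) and only then let go. The last pictures show it upright in the box.
- **Tray body offset:** The tray body looked about 4 mm off its handle plane, so I set the handle 3 mm off the box centre. It went in without touching the walls.
- **Bystanders:** The cast, tub and bowl look unmoved in the last top picture, and the arm was clear of everything. I checked them by eye, without measuring.

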